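Set the chisels out in the bench rest by blade width

ROBOT

A 7-joint arm with a two-finger parallel gripper is mounted at the origin on the work surface. World frame = base frame: x ahead of the robot, y to its left, z up, the work surface at z = 0. Lengths are in m, angles in degrees, forces in N, time in s.
With the tool pointing down it reaches from about 0.4 to 0.875 m from the base axis. Payload 6.5 kg.
Tool frame: the origin (TCP) lies on the centre line of the jaws, within the pads' length; the fingertips stand ahead of it and the grasp point (between the pads) lies 8 mm behind it (robot.finger_overhang is the z of the fingertips in the tool frame, in m); z points along the fingers, y is the line along which they close (so a half turn about z gives the same grasp; the last joint's range is limited). The gripper opens to 85 mm and grips with 20 to 120 N. Pads are 22 mm wide; open, the fingers measure 114 mm over their backs; the gripper's body (76 mm by 85 mm) begins 54 mm behind the grasp point. The pads swing forward as they close: fully open they stand 13 mm farther back than shut.
Start: joints at [68.915, 30.733, -0.252, 88.115, 0.149, 61.152, -4.079], TCP at [0.193, -0.621, 0.242] pointing down, gripper open.
Joint ranges: [-154.64, 154.64], [-21.42, 123.67], [-72.66, 72.17], [13.99, 137.28], [-74.86, 254.86], [10.95, 109.41], [-158.01, 158.01]. Speed limits (degrees/s): [136.94, 136.94, 180, 180, 180, 180, 180].

INTERFACE

Orientations are given as a 3x3 rotation matrix whose columns are the frame's x, y, z axes.
In Python, from workcell import robot gives the robot as it stands.
- The arm moves only by the tool servo_tool, never from a script. Its argument "plan" is a list of rows, each a list of 7 numbers: the shift along the tool's x, y, z in mm, then the turn, a rotation vector about the tool's x, y, z in degrees, then the closure, from 0 (fully open) to 1 (shut). In form: [[tx, ty, tz, ax, ay, az, jaw], ...]. A call has 1 to 8 rows; each row is the pose to reach, as a shift and turn from the pose commanded when the call began, along the tool's axes at that moment; what a row does not reach only later rows make up. A row lasts 1/10 s, in which the tool goes at most 50 mm and 8.59 degrees, less where a joint would pass 70% of its speed; a pose out of reach is approached as far as the arm can. A call with a gripper value outside its range is refused whole. The fingers move at their own pace and stop on an object; the grip force is fixed at half the most. Time passes only in rows, so rows that repeat a pose let the fingers close. It gives the time, the measured TCP pose, the force, the opening and the grip force at its end, in the units of the state.
- robot.get_obs(): the state, without advancing time (a new reading comes with each control period).
- robot.get_image(name): name is "scene" or "top" or "wrist"; returns the picture (400x640x3 uint8, red, green, blue); there is no depth.
- robot.camera_info(name): a dict with "fovy" (degrees; the focal length in pixels is half the picture's height over the tangent of half this angle, whatever the lens; pixels are square), "cx", "cy" (the principal point, pixels), "k1" (the pictures are not rectified: a ray, as slopes to the right and down, at radius r is drawn at 1 + k1 r^2 times it, then the intrinsics apply), "cam_to_world" (4x4, takes a point from camera to world coordinates). Camera axes: x right, y down, z forward; pixel columns grow to the right and rows downward; lengths in m; the calibration is good to about 2 mm. A picture is of the moment at which its call begins: read the wrist's pose just before it. camera_info takes no time and is no camera call; for the wrist camera it gives the pose at the moment of the call.
- robot.finish_job(): hands the job in; it is judged then, once.
Trained networks look in the newest picture that a camera, given by its name, has taken for a name from the list of things; names that differ only in an ending like _2 or _b are one class to them, and where a whole thing is asked for, a point or a joint stands for the part that bears it (a point fixed in the world has none). Each returns a list of dicts, best first, with "conf" (0 to 1); they miss things now and then, are a little off and sometimes report something else, mostly with a low value. They report only what shows in the picture. A call takes as long as a camera call. They do not tell look-alikes from the thing itself.
- robot.look_for(label, camera): "extent" ([centre column, centre row, width, height] as shares, 0 to 1, of the picture: columns of its width, rows of its height, round what is visible of it).
- robot.cut_out(label, camera): "region" (400x640 bool, what is visible of it) and "extent" ([centre column, centre row, width, height] as shares, 0 to 1, of the picture: columns of its width, rows of its height, round what is visible of it).
- robot.tip_of(label, camera): "location" ([column, row] as shares, 0 to 1, of the picture: columns of its width, rows of its height: a listed point, or the origin of a listed thing).
The state is a dict: "t": time; "joints": joint angles; "joint_velocities": joint speeds; "effort": joint torques, N m; "tcp_pos": TCP position; "ee_rot": TCP orientation; "ft_force": force on the tool from outside, world axes, zero at the start; "wrist_torque": the same for the moment, N m; "opening": finger opening in m; "grip_force": force on a finger pad.
Only numpy, scipy, OpenCV 4.12 (cv2) and the standard library are available. Lean on these libraries where they do the work, as an engineer would, in place of code of your own. Each camera call takes 0.05 s, during which the arm holds its last target. There are 200 camera calls.

TASK

Take the four chisels from the open tool roll and lay them in the bench rest, one in each cradle, in order of blade width: the widest next to the mallet, then narrower and narrower to the narrowest next to the sharpening stone. Each lies straight and flat, the rear of its handle down in the cradle's groove and its blade on the far rail, with the blade pointing away from you. Leave the mallet and the stone where they are.

Things in the scene. Friction and masses are not known exactly. Their poses are not given: they have to be found in the camera images.
- chisel_6: chisel with a flat steel blade 6 mm wide, wooden handle; 258 mm long, 110 g give or take a quarter. Origin on its long axis in the handle's front half (a good grip). x along the tool to the cutting edge, z up out of the blade's flat, y across. All four handles are alike: octagonal, 26 mm across flats (side flats upright), x -88 to +40 mm.
- chisel_13: chisel with a flat steel blade 13 mm wide, wooden handle; 258 mm long, 130 g give or take a quarter. Origin on its long axis in the handle's front half (a good grip). x along the tool to the cutting edge, z up out of the blade's flat, y across. Lies level on the canvas roll, axis 16 mm above the bench, edge away from the robot, 80 mm between tools.
- chisel_20: chisel with a flat steel blade 20 mm wide, wooden handle; 258 mm long, 150 g give or take a quarter. Origin on its long axis in the handle's front half (a good grip). x along the tool to the cutting edge, z up out of the blade's flat, y across. Past the handle: 22 mm ferrule to x = +54 mm, then the 4 mm thick blade to +170 mm.
- chisel_30: chisel with a flat steel blade 30 mm wide, wooden handle; 258 mm long, 180 g give or take a quarter. Origin on its long axis in the handle's front half (a good grip). x along the tool to the cutting edge, z up out of the blade's flat, y across. It balances within 12 mm of its origin, as the others do.
- cradle_a: dark wooden cradle, number 1 of 4 from the rest's left (+y) end, 70 mm apart, fixed. 24 mm deep, 60 wide, 29 high. Origin: centre of its underside, 12 mm above the bench. x along the groove, away from the robot, y along the row to the left. Groove along x: floor 30 mm wide, 15 mm above the origin, sides flaring to 44 mm at the top.
- cradle_b: dark wooden cradle, number 2 of 4 from the rest's left (+y) end, 70 mm apart, fixed. 24 mm deep, 60 wide, 29 high. Origin: centre of its underside, 12 mm above the bench. x along the groove, away from the robot, y along the row to the left. A chisel lying right has its origin 55 mm along x and 28 mm above this origin.
- cradle_c: dark wooden cradle, number 3 of 4 from the rest's left (+y) end, 70 mm apart, fixed. 24 mm deep, 60 wide, 29 high. Origin: centre of its underside, 12 mm above the bench. x along the groove, away from the robot, y along the row to the left. The shared far rail (blades lie on it) is 20 mm thick, centred 153 mm along x, top 26 mm above this origin.
- cradle_d: dark wooden cradle, number 4 of 4 from the rest's left (+y) end, 70 mm apart, fixed. 24 mm deep, 60 wide, 29 high. Origin: centre of its underside, 12 mm above the bench. x along the groove, away from the robot, y along the row to the left. Between cradle and rail fingers have free space down to the 12 mm board.
- mallet: carver's mallet lying beside one end of the rest, left or right, 90 mm past the last cradle's middle: black round head 60 mm across and 90 mm long, pale handle towards the robot, 190 mm in all, loose. Origin under the middle of its head, x from handle to head.
- stone: sharpening stone, a grey slab in a wooden box, 190 x 60 x 32 mm, lying lengthwise beside the other end of the rest, loose. Origin: centre of its underside, x along its length.
Not all that is in view belongs to the job. Of the things shaped like the mallet, the black one is meant.

How it is judged:
By the outcome, as a careful person would: the job done as asked, in the order asked, and still so for the second after the job is handed in, with the robot touching nothing.
It also fails if it takes over 99 s, if anything falls off the work surface, if the arm or the gripper's body presses on something with over 40 N, if the wrist force passes 120 N, or if a joint passes its speed limit or range.

## Working session

There is one attempt and no reset: what is moved stays moved. The work goes in short steps, Python scripts to look and compute and a tool call to move; the robot and the scene stay as the last step left them, time stands still between calls to the robot, and variables do not carry over. Pictures are saved under pics/ and viewed, at most 14 in all, crops included, and the job is handed in when it is done.

Besides the shell and the picture viewer there is one more tool, called after "Emit:" by a JSON object that holds its "op" and its "data". servo_tool: Moves the arm, as the interface text tells. Its arguments: {"type":"object","properties":{"plan":{"type":"array"}},"required":["plan"]}

```bash
mkdir -p pics
python3 - <<'E'
from workcell import robot
import cv2,numpy as np
o=robot.get_obs(); print(o['t'],o['tcp_pos'],np.round(o['ee_rot'],3).tolist(),o['opening'],robot.finger_overhang)
for n in("scene","top"):
    im=robot.get_image(n); cv2.imwrite(f"pics/{n}0.png",im[:,:,::-1])
    i=robot.camera_info(n); print(n,i['fovy'],i['cx'],i['cy'],i['k1'],np.round(i['cam_to_world'],3).tolist())
    for l in("chisel_6","chisel_13","chisel_20","chisel_30","cradle_a","mallet","stone"):
        print(l,[(round(d['conf'],2),np.round(np.array(d['location'])*[640,400],1).tolist()) for d in robot.tip_of(l,n)])
E
```

```text
0.0 [ 0.19299406 -0.62006534  0.24141817] [[0.955, 0.297, -0.001], [0.297, -0.955, 0.002], [-0.0, -0.002, -1.0]] 0.08552520542284588 0.011
scene 54.1862244070794 324.6683960413899 202.0787489332763 -0.04873382336324114 [[-0.674, 0.596, -0.436, 0.82], [0.738, 0.531, -0.415, 0.456], [-0.016, -0.602, -0.798, 0.925], [0.0, 0.0, 0.0, 1.0]]
chisel_6 [(0.98, [217.1, 184.4]), (0.93, [238.1, 203.4]), (0.88, [197.5, 174.0]), (0.62, [244.7, 218.4])]
chisel_13 [(0.98, [217.1, 184.4]), (0.93, [238.1, 203.4]), (0.88, [197.5, 174.0]), (0.62, [244.7, 218.4])]
chisel_20 [(0.98, [217.1, 184.4]), (0.93, [238.1, 203.4]), (0.88, [197.5, 174.0]), (0.62, [244.7, 218.4])]
chisel_30 [(0.98, [217.1, 184.4]), (0.93, [238.1, 203.4]), (0.88, [197.5, 174.0]), (0.62, [244.7, 218.4])]
cradle_a [(0.69, [343.2, 274.8]), (0.68, [404.0, 336.0]), (0.61, [363.0, 295.9]), (0.53, [381.9, 313.3])]
mallet [(0.87, [477.4, 289.7]), (0.73, [286.5, 276.9]), (0.64, [302.0, 124.4])]
stone [(0.77, [403.0, 396.9])]
top 56.96314821274456 318.3468232037262 195.47935825423653 0.022237404460375258 [[0.026, -0.998, 0.056, 0.281], [-1.0, -0.026, 0.003, 0.011], [-0.002, -0.056, -0.998, 1.233], [0.0, 0.0, 0.0, 1.0]]
chisel_6 [(0.87, [414.5, 154.5]), (0.85, [391.4, 154.9]), (0.81, [367.4, 146.8]), (0.58, [443.6, 150.5])]
chisel_13 [(0.87, [414.5, 154.5]), (0.85, [391.4, 154.9]), (0.81, [367.4, 146.8]), (0.58, [443.6, 150.5])]
chisel_20 [(0.87, [414.5, 154.5]), (0.85, [391.4, 154.9]), (0.81, [367.4, 146.8]), (0.58, [443.6, 150.5])]
chisel_30 [(0.87, [414.5, 154.5]), (0.85, [391.4, 154.9]), (0.81, [367.4, 146.8]), (0.58, [443.6, 150.5])]
cradle_a [(0.72, [254.4, 155.3]), (0.56, [231.6, 154.2]), (0.51, [274.7, 160.9]), (0.43, [213.2, 148.8])]
mallet [(0.97, [414.3, 268.0]), (0.94, [305.4, 130.4]), (0.74, [183.5, 219.9]), (0.63, [256.3, 226.8])]
stone [(0.84, [192.1, 121.5])]
```

Run:
```python
import cv2
im=cv2.imread("pics/top0.png"); cv2.imwrite("pics/top0c.png",cv2.resize(im[60:290,160:480],None,fx=2.5,fy=2.5,interpolation=cv2.INTER_CUBIC))
```

```text
(no output)
```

View pics/top0c.png

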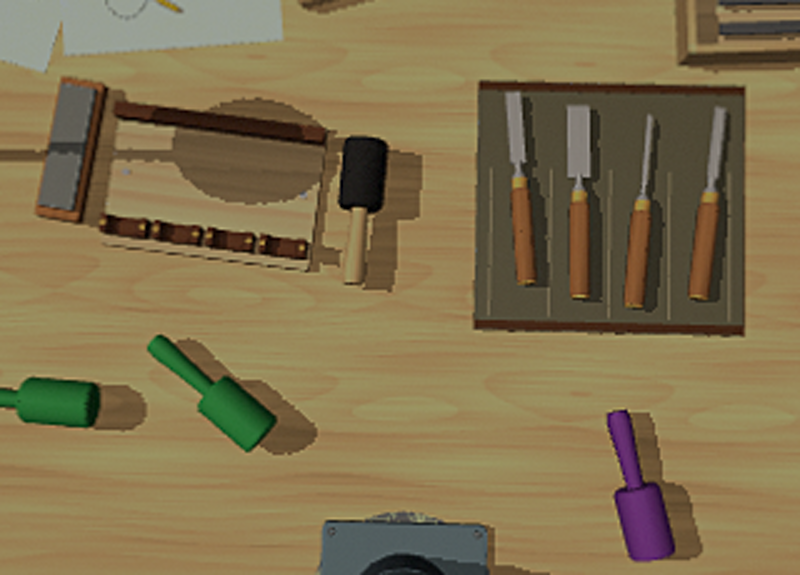

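View pics/scene0.png

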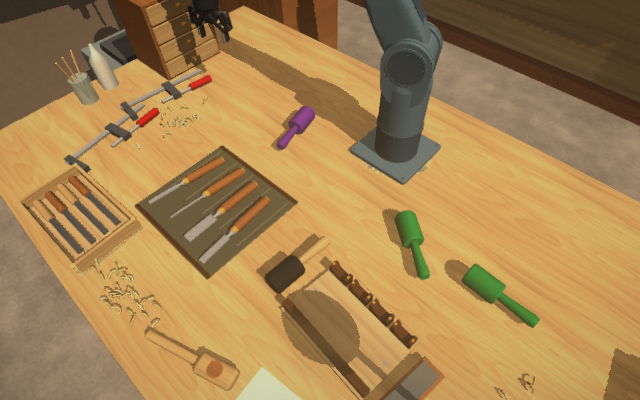

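The black mallet is at crop (363,175), right of the rest beside cradle_d. The stone is at (72,150), beside cradle_a. The 30 mm chisel is second from left (578,140) and the 6 mm is third (648,140). The first and fourth still need a closer look.

```bash
cat > h.py <<'E'
from workcell import robot
import cv2,numpy as np
def ray(i,px):
    px=np.atleast_2d(np.asarray(px,float)); f=200/np.tan(np.radians(i['fovy']/2))
    d=(px-[i['cx'],i['cy']])/f; r=np.linalg.norm(d,axis=1,keepdims=True); u=r.copy()
    for _ in range(20): u=r/(1+i['k1']*u**2)
    s=d*u/np.maximum(r,1e-12); T=i['cam_to_world']
    return T[:3,3], np.c_[s,np.ones(len(s))]@T[:3,:3].T
def p2w(i,px,z):
    c,v=ray(i,px); return (c+v*((z-c[2])/v[:,2:]))[:,:2]
def tips(l,n,i,z):
    r=[(d['conf'],np.array(d['location'])*[640,400]) for d in robot.tip_of(l,n)]
    return [(round(c,2),np.round(p,1).tolist(),np.round(p2w(i,p,z)[0],4).tolist()) for c,p in r]
def masks(l,n,i,z):
    out=[]
    for d in robot.cut_out(l,n):
        ys,xs=np.nonzero(d['region'])
        if len(xs)<20: continue
        w=p2w(i,np.c_[xs,ys],z); m=w.mean(0); U,S,V=np.linalg.svd(w-m,full_matrices=False)
        v=V[0]*np.sign(V[0][0]); t=(w-m)@v
        out.append((round(d['conf'],2),np.round(m,4).tolist(),round(float(np.degrees(np.arctan2(v[1],v[0]))),2),'ends',np.round(m+v*t.min(),4).tolist(),np.round(m+v*t.max(),4).tolist(),len(xs)))
    return out
E
python3 - <<'E'
from h import *
i=robot.camera_info("top"); robot.get_image("top")
for x in tips("chisel_6","top",i,.016): print(x)
for x in masks("chisel_6","top",i,.016): print(x)
for x in tips("cradle_a","top",i,.012): print(x)
for x in masks("cradle_a","top",i,.035): print(x)
print(tips("mallet","top",i,0.0));print(tips("stone","top",i,0.0))
i=robot.camera_info("scene")
robot.get_image("scene")
for x in tips("chisel_6","scene",i,.016): print(x)
for x in tips("cradle_a","scene",i,.012): print(x)
iw=robot.camera_info("wrist");o=robot.get_obs();T=iw['cam_to_world'];R=o['ee_rot']
print(iw['fovy'],np.round(R.T@(T[:3,3]-o['tcp_pos']),3),np.round(R.T@T[:3,:3],3).tolist())
E
```

```text
(0.79, [412.5, 156.4], [0.4867, -0.2939])
(0.76, [444.9, 154.1], [0.4971, -0.4009])
(0.76, [391.5, 152.9], [0.4967, -0.2242])
(0.61, [368.3, 145.5], [0.5196, -0.1468])
(0.98, [0.54, -0.2226], 1.41, 'ends', [0.4097, -0.2258], [0.6648, -0.2195], 615)
(0.59, [0.4956, -0.3035], -3.87, 'ends', [0.4009, -0.297], [0.6499, -0.3139], 393)
(0.59, [0.5374, -0.1453], 5.13, 'ends', [0.4244, -0.1555], [0.6835, -0.1322], 537)
(0.69, [272.7, 161.1], [0.4599, 0.1702])
(0.64, [254.3, 156.0], [0.4753, 0.2322])
(0.62, [231.3, 152.6], [0.4847, 0.3091])
(0.56, [212.5, 151.5], [0.4867, 0.3718])
(0.73, [0.4794, 0.3044], 84.38, 'ends', [0.4762, 0.2717], [0.4827, 0.3376], 161)
(0.62, [0.4721, 0.2342], 82.67, 'ends', [0.4684, 0.2049], [0.4762, 0.2658], 139)
(0.57, [0.4825, -0.2975], -3.73, 'ends', [0.3993, -0.2921], [0.6442, -0.3081], 405)
(0.52, [0.4652, 0.1679], 80.94, 'ends', [0.4601, 0.1358], [0.47, 0.198], 160)
(0.48, [0.4865, 0.3727], 83.46, 'ends', [0.4826, 0.3393], [0.4904, 0.407], 168)
[(0.93, [304.9, 130.8], [0.5674, 0.0663]), (0.86, [253.6, 226.8], [0.2396, 0.2282]), (0.77, [185.8, 219.5], [0.2582, 0.4544]), (0.65, [415.8, 265.5], [0.1263, -0.313])]
[(0.92, [192.4, 118.4], [0.5994, 0.4475]), (0.4, [228.8, 153.8], [0.4824, 0.3203])]
(0.98, [246.8, 219.8], [0.5169, -0.1395])
(0.66, [235.7, 201.3], [0.4954, -0.2143])
(0.62, [217.3, 183.6], [0.4895, -0.3092])
(0.62, [200.3, 173.8], [0.5002, -0.3812])
(0.65, [343.2, 273.6], [0.4599, 0.1717])
(0.62, [402.4, 332.9], [0.4838, 0.3752])
(0.56, [379.1, 314.7], [0.4851, 0.3073])
(0.53, [360.0, 296.6], [0.4798, 0.2437])
62.970393880925776 [ 0.084 -0.001 -0.131] [[-0.0, -0.946, -0.323], [1.0, -0.001, 0.001], [-0.001, -0.323, 0.946]]
```

Emit:
{"op": "servo_tool", "data": {"plan": [[419,-247,-60,0,0,17.3,0],[419,-247,-60,0,0,17.3,0],[419,-247,-60,0,0,17.3,0],[419,-247,-60,0,0,17.3,0],[419,-247,-60,0,0,17.3,0],[419,-247,-60,0,0,17.3,0],[419,-247,-60,0,0,17.3,0],[419,-247,-60,0,0,17.3,0]]}}

```text
t: 2.1
tcp_pos: [0.4609, -0.3249, 0.2918]
ee_rot: [[1.0, -0.0, 0.001], [-0.0, -1.0, -0.001], [0.001, 0.001, -1.0]]
ft_force: [0.5, -0.4, 0.4]
opening: 0.0854
grip_force: 0.0
```

Emit:
{"op": "servo_tool", "data": {"plan": [[50,-60,-10,0,0,0,0],[50,-60,-10,0,0,0,0],[50,-60,-10,0,0,0,0],[50,-60,-10,0,0,0,0]]}}

```text
t: 2.5
tcp_pos: [0.5099, -0.2663, 0.3012]
ee_rot: [[1.0, 0.001, -0.0], [0.001, -1.0, -0.0], [-0.0, 0.0, -1.0]]
ft_force: [-0.4, -0.9, 0.0]
opening: 0.0855
grip_force: 0.0
```

```bash
cat > wl.py <<'E'
from h import *
import sys
def look(name,label="chisel_6",z=.016):
    o=robot.get_obs(); i=robot.camera_info("wrist"); im=robot.get_image("wrist")
    cv2.imwrite(f"pics/{name}.png",im[:,:,::-1]); print(round(o['t'],2),np.round(o['tcp_pos'],4))
    for x in tips(label,"wrist",i,.012 if label[1]=='r' else z): print(x)
    for x in masks(label,"wrist",i,z): print(x)
if __name__=="__main__": look(*sys.argv[1:3],*map(float,sys.argv[3:]))
E
python3 wl.py w1
```

```text
2.5 [ 0.5099 -0.2663  0.3012]
(0.85, [290.4, 168.0], [0.4953, -0.2228])
(0.69, [226.3, 151.4], [0.5169, -0.1416])
(0.57, [418.6, 164.9], [0.4995, -0.3896])
(0.94, [0.4996, -0.3027], -4.1, 'ends', [0.3952, -0.2952], [0.6582, -0.3141], 2702)
(0.92, [0.5274, -0.3928], -5.74, 'ends', [0.4091, -0.3809], [0.6703, -0.4071], 3283)
(0.8, [0.5585, -0.1424], 5.28, 'ends', [0.4237, -0.1548], [0.6859, -0.1306], 4145)
(0.8, [0.5556, -0.2212], 1.36, 'ends', [0.4057, -0.2248], [0.6693, -0.2185], 4673)
```

View pics/w1.png

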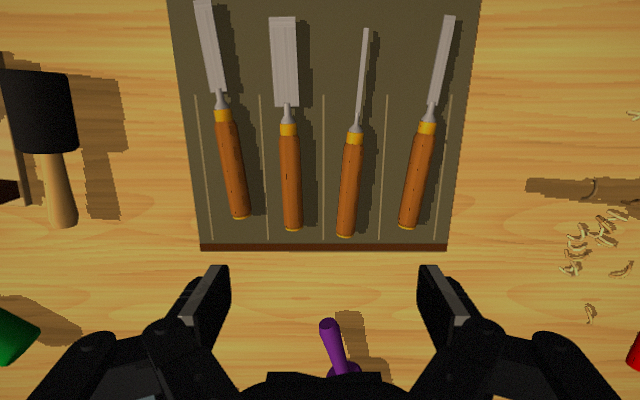

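The picture shows, left to right: 20 mm (blade at column 210), 30 mm (285), 6 mm (363) and 13 mm (440). I'll pick the 20 mm one first.

Emit:
{"op": "servo_tool", "data": {"plan": [[3,-45,15,0,0,-5.3,0.2],[3,-90,30,0,0,-5.3,0.2],[3,-120,65,0,0,-5.3,0.25],[3,-120,110,0,0,-5.3,0.25],[3,-120,158,0,0,-5.3,0.25],[3,-120,200,0,0,-5.3,0.25],[3,-120,215,0,0,-5.3,0.25],[3,-120,215,0,0,-5.3,0.25]]}}

```text
t: 3.45
tcp_pos: [0.5103, -0.1473, 0.0838]
ee_rot: [[0.996, 0.09, -0.005], [0.09, -0.996, 0.001], [-0.005, -0.001, -1.0]]
ft_force: [-0.3, 0.1, 0.6]
opening: 0.0642
grip_force: 0.0
```

```bash
cat > mv.py <<'E'
from h import *
import sys
# mv.py x y z yaw : shift in tool axes (mm) and turn (deg) to a tool-down pose
x,y,z,yaw=map(float,sys.argv[1:5]); o=robot.get_obs(); R=np.array(o['ee_rot'])
c,s=np.cos(np.radians(yaw)),np.sin(np.radians(yaw)); G=np.array([[c,s,0],[s,-c,0],[0,0,-1.]])
print(np.round(o['tcp_pos'],4),np.round(R.T@(np.array([x,y,z])-o['tcp_pos'])*1000,1),np.round(np.degrees(cv2.Rodrigues(R.T@G)[0].ravel()),2))
E
python3 wl.py w2; python3 mv.py .513 -.1465 .017 5.28
```

```text
3.45 [ 0.5103 -0.1473  0.0838]
(0.65, [432.3, 246.5], [0.4989, -0.2217])
(0.64, [542.9, 269.8], [0.4883, -0.3007])
(0.62, [316.5, 213.7], [0.5155, -0.1417])
(0.97, [0.4375, -0.3767], 17.21, 'ends', [0.3982, -0.3889], [0.4856, -0.3618], 2599)
(0.92, [0.5714, -0.221], 1.52, 'ends', [0.4066, -0.2254], [0.6449, -0.219], 13368)
(0.64, [0.519, -0.3042], -3.28, 'ends', [0.4328, -0.2993], [0.6321, -0.3107], 9233)
(0.62, [0.5385, -0.1441], 5.32, 'ends', [0.4178, -0.1553], [0.6368, -0.1349], 12067)
[ 0.5136 -0.1475  0.0874] [-0.6 -1.1 70.4] [ 0.05 -0.11 -0.06]
```

View pics/w2.png

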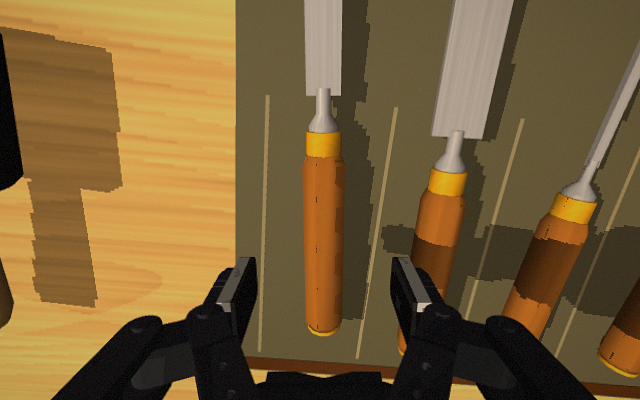

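The 20 mm handle (column 322) is centred between the pads (columns 250 and 397). I'll descend and grip.

Emit:
{"op": "servo_tool", "data": {"plan": [[0,0,35,0,0,0,0.25],[0,0,60,0,0,0,0.25],[0,0,70,0,0,0,0.25],[0,0,70,0,0,0,0.6],[0,0,70,0,0,0,1],[0,0,70,0,0,0,1],[0,0,70,0,0,0,1],[0,0,70,0,0,0,1]]}}

```text
t: 4.4
tcp_pos: [0.5141, -0.1469, 0.018]
ee_rot: [[0.996, 0.092, 0.003], [0.092, -0.996, -0.001], [0.003, 0.001, -1.0]]
ft_force: [-1.3, -0.1, 6.2]
opening: 0.0243
grip_force: 59.6
```

Emit:
{"op": "servo_tool", "data": {"plan": [[0,0,-35,0,0,0,1],[0,0,-80,0,0,0,1],[3,-20,-125,0,0,0,1],[9,-65,-145,0,0,2,1],[15,-112,-155,0,0,4,1],[21,-160,-165,0,0,6,1],[27,-205,-175,0,0,8,1],[33,-250,-182,0,0,10,1]]}}

```text
t: 5.2
tcp_pos: [0.5227, 0.1074, 0.2]
ee_rot: [[0.997, -0.083, 0.002], [-0.083, -0.997, 0.0], [0.002, -0.001, -1.0]]
ft_force: [0.2, 0.2, -1.2]
opening: 0.0244
grip_force: 59.6
```

```bash
python3 mv.py .5286 .2296 .2 -6.7
```

```text
[0.5227 0.1074 0.2   ] [-4.300e+00 -1.222e+02  1.000e-01] [-0.03 -0.12  1.91]
```

Emit:
{"op": "servo_tool", "data": {"plan": [[-2,-45,0,0,0,1,1],[-4,-90,0,0,0,1.9,1],[-4,-122,0,0,0,1.9,1],[-4,-122,0,0,0,1.9,1],[-4,-122,0,0,0,1.9,1]]}}

```text
t: 5.7
tcp_pos: [0.5284, 0.2279, 0.1987]
ee_rot: [[0.994, -0.113, 0.0], [-0.113, -0.994, -0.0], [0.0, -0.0, -1.0]]
ft_force: [-1.1, -0.6, -1.9]
opening: 0.0244
grip_force: 59.6
```

```bash
python3 wl.py w3 cradle_a .04
python3 - <<'E'
from h import *
i=robot.camera_info("wrist"); z=robot.get_obs()['tcp_pos'][2]-.001
print("held");
for x in masks("chisel_6","wrist",i,z): print(x)
print(tips("chisel_6","wrist",i,z))
E
```

```text
5.7 [0.5284 0.2279 0.1987]
(0.84, [383.7, 224.6], [0.4692, 0.1712])
(0.62, [185.1, 227.2], [0.4901, 0.3798])
(0.83, [0.4895, 0.3051], 86.27, 'ends', [0.4874, 0.2733], [0.4917, 0.3382], 1911)
(0.56, [0.4755, 0.1701], 82.46, 'ends', [0.4713, 0.1381], [0.4796, 0.2013], 1805)
(0.55, [0.4964, 0.3719], 88.47, 'ends', [0.4955, 0.3367], [0.4974, 0.4094], 2070)
(0.46, [0.4792, 0.266], -7.64, 'ends', [0.4659, 0.2678], [0.4945, 0.2639], 124)
held
[(0.64, [321.3, 272.7], [0.5317, 0.2268])]
```

View pics/w3.png

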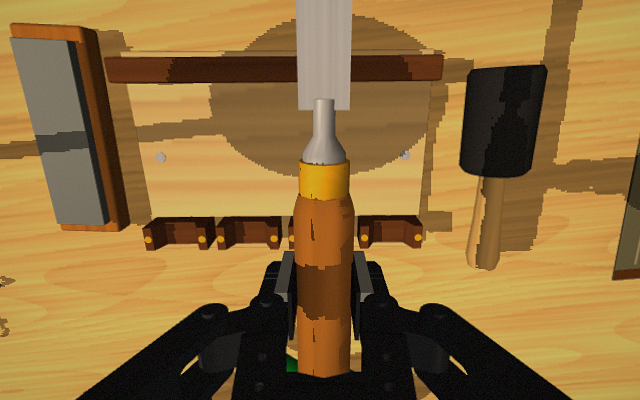

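The held chisel is at columns 297–352, pointing over cradle c. Cradles a–d sit near columns 179, 250, 322 and 391 at row 232, with yellow dowels on them at row about 239. I'll use the dowels to refine the positions.

Run:
```python
from h import *
i=robot.camera_info("wrist")
im=cv2.imread("pics/w3.png"); hsv=cv2.cvtColor(im,cv2.COLOR_BGR2HSV)
cv2.imwrite("pics/w3c.png",cv2.resize(im[200:255,135:435],None,fx=2.6,fy=2.6,interpolation=cv2.INTER_CUBIC))
roi=np.zeros((400,640),np.uint8); roi[225:250,135:435]=1
# dowels: bright saturated yellow bounded by dark wood
m=cv2.inRange(hsv,(15,150,120),(35,255,255))*roi
n,_,st,ce=cv2.connectedComponentsWithStats(m)
for k in range(1,n):
    if 8<st[k,4]<200: print(st[k].tolist(),np.round(ce[k],1),np.round(p2w(i,ce[k],.03)[0],4))
# rail edges: dark columns along row 68
d=(hsv[68,:,2]<110)&(hsv[68,:,1]>90); c=np.nonzero(d[90:460])[0]+90; print(c.min(),c.max())
for p in ([c.min(),68],[c.max(),68]): print(p2w(i,p,.038))
for p in ([120,57],[430,57],[120,80],[430,80]): print(p,p2w(i,p,.038))
```

```text
[354, 226, 3, 9, 12] [354.3 230.4] [0.4747 0.2015]
[216, 235, 8, 8, 48] [219.8 238.8] [0.4816 0.3372]
[270, 235, 8, 7, 46] [273.5 238.1] [0.4759 0.2833]
[288, 235, 6, 7, 37] [290.8 238.2] [0.4738 0.266 ]
[361, 234, 7, 8, 45] [363.9 237.6] [0.4658 0.1926]
[198, 236, 8, 7, 48] [201.5 239. ] [0.4836 0.3554]
[237, 243, 30, 1, 30] [251.5 243. ] [0.4732 0.3063]
[208, 245, 11, 5, 26] [213.5 248.1] [0.4721 0.3457]
[227, 245, 67, 5, 171] [257.6 248.1] [0.4668 0.3012]
[156, 246, 44, 4, 93] [178.1 248.4] [0.4761 0.3814]
90 442
[[0.64937397 0.40517684]]
[[0.61594529 0.11733247]]
[120, 57] [[0.65472295 0.37828003]]
[430, 57] [[0.62551119 0.12707988]]
[120, 80] [[0.63774859 0.3839464 ]]
[430, 80] [[0.60781313 0.12723581]]
```

View pics/w3c.png

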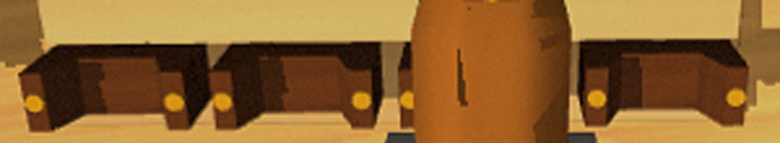

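```bash
python3 mv.py .530 .2317 .06 -6.6
```

```text
[0.5289 0.2259 0.1984] [  0.3  -6.  138.4] [ 0.03 -0.01 -0.13]
```

Emit:
{"op": "servo_tool", "data": {"plan": [[0,-5,45,0,0,0,1],[0,-5,90,0,0,0,1],[0,-5,125,0,0,0,1],[0,-5,138,0,0,0,1],[0,-5,138,0,0,0,1],[0,-5,138,0,0,0,1]]}}

```text
t: 6.55
tcp_pos: [0.5304, 0.2327, 0.0617]
ee_rot: [[0.993, -0.116, 0.002], [-0.116, -0.993, 0.001], [0.002, -0.001, -1.0]]
ft_force: [0.1, 0.3, 0.2]
opening: 0.0247
grip_force: 59.5
```

```bash
python3 mv.py .530 .2317 .043 -6.6
python3 - <<'E'
from h import *
im=robot.get_image("wrist");cv2.imwrite("pics/w4.png",im[:,:,::-1])
o=robot.get_obs();print(o['t'],o['tcp_pos'],o['ft_force'])
E
python3 mv.py .530 .2317 .043 -6.6
```

```text
[0.5304 0.2327 0.0617] [-0.3  1.  18.7] [-0.07 -0.11 -0.04]
6.6 [0.53078591 0.23291621 0.06222988] [ 0.4470265   0.11322292 -1.48516289]
[0.5308 0.2329 0.0622] [-0.7  1.3 19.2] [-0.1  -0.16 -0.03]
```

View pics/w4.png

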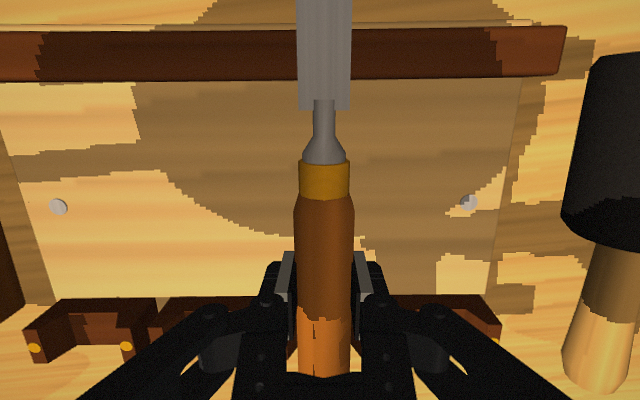

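At the rest, the cradles are about 122 px apart: a at column 80, b at 202, d at 446. That puts hidden c at column 324, directly under the chisel (324). I'll lower and release.

Emit:
{"op": "servo_tool", "data": {"plan": [[0,0,8,0,0,0,1],[0,0,14,0,0,0,1],[0,0,18,0,0,0,1],[0,0,19,0,0,0,1],[0,0,19,0,0,0,1]]}}

```text
t: 7.1
tcp_pos: [0.5292, 0.2324, 0.042]
ee_rot: [[0.993, -0.115, -0.0], [-0.115, -0.993, -0.0], [-0.0, 0.0, -1.0]]
ft_force: [-3.6, -1.8, 10.1]
opening: 0.0242
grip_force: 60.8
```

Emit:
{"op": "servo_tool", "data": {"plan": [[0,0,0,0,0,0,0.6],[0,0,0,0,0,0,0.45],[0,0,0,0,0,0,0.4],[0,0,-15,0,0,0,0.4],[0,0,-50,0,0,0,0.4],[0,0,-95,0,0,0,0.3],[0,0,-140,0,0,0,0.3],[0,0,-158,0,0,0,0.25]]}}

```text
t: 7.9
tcp_pos: [0.5313, 0.2335, 0.205]
ee_rot: [[0.993, -0.115, 0.007], [-0.115, -0.993, 0.003], [0.006, -0.004, -1.0]]
ft_force: [-0.2, -0.7, 0.0]
opening: 0.0642
grip_force: 0.0
```

```bash
python3 wl.py w5 chisel_6 .04; python3 mv.py .4955 -.2227 .085 1.4
```

```text
7.9 [0.5313 0.2335 0.205 ]
(0.79, [324.1, 181.4], [0.5332, 0.2339])
(0.64, [195.0, 228.7], [0.4998, 0.3659])
(0.24, [392.4, 225.2], [0.4813, 0.1724])
(0.58, [0.5676, 0.2285], -6.6, 'ends', [0.438, 0.2435], [0.6805, 0.2154], 6441)
[0.5301 0.2328 0.2014] [ 17.7 456.7 115.6] [-0.1  -0.19 -8.01]
```

View pics/w5.png

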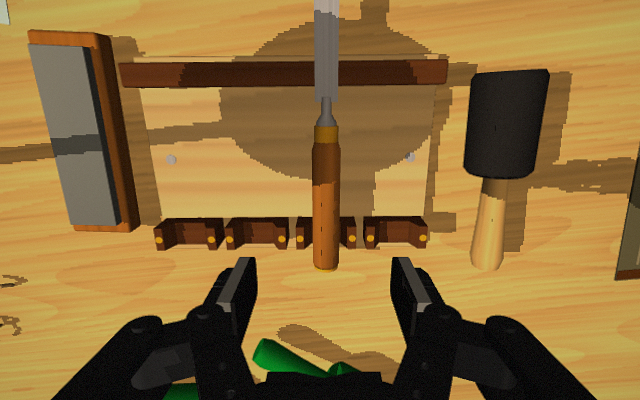

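The 20 mm chisel lies straight in cradle c: the handle is at column 326 and c's dowels are at 299 and 351. Next is the 30 mm.

Emit:
{"op": "servo_tool", "data": {"plan": [[2,45,0,0,0,-1,0.25],[4,92,0,0,0,-2,0.25],[6,139,5,0,0,-3,0.25],[8,186,10,0,0,-4,0.25],[10,233,15,0,0,-5,0.25],[12,280,20,0,0,-6,0.25],[14,326,30,0,0,-7,0.25],[16,372,40,0,0,-8,0.25]]}}

```text
t: 8.85
tcp_pos: [0.501, -0.1406, 0.158]
ee_rot: [[1.0, 0.025, -0.002], [0.025, -1.0, 0.0], [-0.002, -0.0, -1.0]]
ft_force: [0.9, 0.5, -0.5]
opening: 0.0639
grip_force: 0.0
```

```bash
python3 mv.py .4965 -.2227 .085 1.4
```

```text
[ 0.501  -0.1406  0.158 ] [-6.4 82.  73. ] [-0.02  0.1   0.04]
```

Emit:
{"op": "servo_tool", "data": {"plan": [[-3,42,10,0,0,0,0.25],[-6,82,35,0,0,0,0.25],[-6,82,73,0,0,0,0.25],[-6,82,73,0,0,0,0.25],[-6,82,73,0,0,0,0.25]]}}

```text
t: 9.35
tcp_pos: [0.4974, -0.2196, 0.0856]
ee_rot: [[1.0, 0.026, -0.003], [0.026, -1.0, 0.002], [-0.003, -0.002, -1.0]]
ft_force: [1.6, -0.6, 0.1]
opening: 0.0641
grip_force: 0.0
```

```bash
python3 wl.py w6; python3 mv.py .4965 -.2227 .017 1.4
```

```text
9.35 [ 0.4974 -0.2196  0.0856]
(0.93, [580.8, 222.8], [0.5006, -0.3885])
(0.92, [447.6, 234.1], [0.4901, -0.3026])
(0.63, [329.2, 219.3], [0.4987, -0.2227])
(0.85, [0.4986, -0.3896], -5.13, 'ends', [0.4042, -0.3811], [0.5991, -0.3986], 11484)
(0.7, [0.5218, -0.3047], -3.0, 'ends', [0.435, -0.3002], [0.6274, -0.3103], 7884)
(0.59, [0.5346, -0.2217], 1.45, 'ends', [0.4006, -0.2251], [0.6252, -0.2194], 14170)
[ 0.4996 -0.2201  0.0878] [-3.4  2.5 70.8] [ 0.02 -0.13  0.11]
```

Emit:
{"op": "servo_tool", "data": {"plan": [[-1,2,35,0,0,0,0.25],[-1,2,60,0,0,0,0.25],[-1,2,70,0,0,0,0.25],[-1,2,70,0,0,0,0.6],[-1,2,70,0,0,0,1],[-1,2,70,0,0,0,1],[-1,2,70,0,0,0,1],[-1,2,70,0,0,0,1]]}}

```text
t: 10.3
tcp_pos: [0.4987, -0.2234, 0.018]
ee_rot: [[1.0, 0.024, 0.003], [0.024, -1.0, -0.001], [0.003, 0.001, -1.0]]
ft_force: [-1.4, 1.4, 7.3]
opening: 0.0244
grip_force: 59.6
```

```bash
python3 mv.py .522 .163 .15 -6.6
```

```text
[ 0.4987 -0.2234  0.018 ] [  33.1 -385.6 -132.3] [ 0.04 -0.16  8.  ]
```

Emit:
{"op": "servo_tool", "data": {"plan": [[0,0,-35,0,0,0,1],[0,0,-80,0,0,0,1],[3,-20,-120,0,0,0,1],[7,-66,-132,0,0,1.5,1],[11,-113,-132,0,0,3,1],[15,-160,-132,0,0,4.5,1],[19,-207,-132,0,0,6,1],[23,-254,-132,0,0,8,1]]}}

```text
t: 11.1
tcp_pos: [0.5141, 0.0331, 0.1492]
ee_rot: [[0.993, -0.117, 0.001], [-0.117, -0.993, 0.0], [0.001, -0.0, -1.0]]
ft_force: [1.2, 0.9, -2.0]
opening: 0.0245
grip_force: 59.8
```

```bash
python3 mv.py .522 .163 .1 -6.6
```

```text
[0.5141 0.0331 0.1492] [  -7.4 -129.9   49.2] [-0.01 -0.07 -0.09]
```

Emit:
{"op": "servo_tool", "data": {"plan": [[-3,-46,0,0,0,0,1],[-6,-92,0,0,0,0,1],[-7,-130,0,0,0,0,1],[-7,-130,40,0,0,0,1],[-7,-130,75,0,0,0,1],[-7,-130,87,0,0,0,1],[-7,-130,87,0,0,0,1],[-7,-130,87,0,0,0,1]]}}

```text
t: 11.9
tcp_pos: [0.5231, 0.1613, 0.0626]
ee_rot: [[0.993, -0.116, 0.002], [-0.116, -0.993, 0.001], [0.002, -0.001, -1.0]]
ft_force: [0.2, 0.3, -1.9]
opening: 0.0244
grip_force: 59.8
```

```bash
python3 wl.py w7; python3 mv.py .522 .163 .043 -6.6
```

```text
11.9 [0.5231 0.1613 0.0626]
(0.93, [184.9, 253.6], [0.5214, 0.2469])
(0.8, [327.2, 279.1], [0.4935, 0.163])
(0.75, [0.5707, 0.2398], -7.18, 'ends', [0.4055, 0.2606], [0.6547, 0.2293], 16213)
(0.74, [0.477, 0.2561], -77.56, 'ends', [0.4696, 0.2896], [0.4869, 0.2115], 971)
[0.5235 0.1615 0.063 ] [-1.7 -1.2 20. ] [-0.08 -0.16 -0.04]
```

View pics/w7.png

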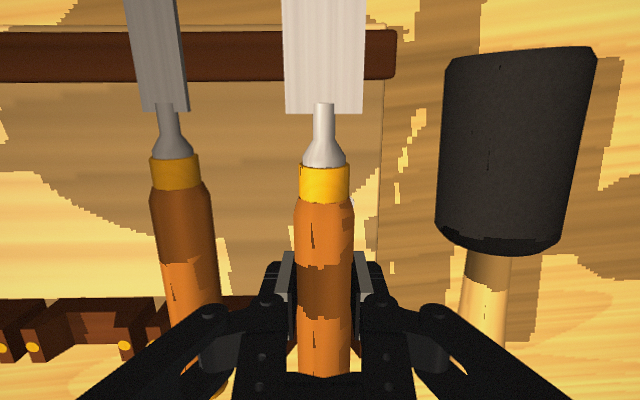

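Cradle b's dowels are now at columns 33 and 125, so b is where a stood over c. The shift is one pitch and the chisel is over d. I'll lower and release.

Emit:
{"op": "servo_tool", "data": {"plan": [[-1,-1,8,0,0,0,1],[-1,-1,14,0,0,0,1],[-1,-1,18,0,0,0,1],[-1,-1,20,0,0,0,1],[-1,-1,20,0,0,0,1]]}}

```text
t: 12.55
tcp_pos: [0.5209, 0.1624, 0.042]
ee_rot: [[0.993, -0.115, -0.001], [-0.115, -0.993, -0.001], [-0.001, 0.001, -1.0]]
ft_force: [-4.7, -2.4, 12.9]
opening: 0.0245
grip_force: 61.5
```

Emit:
{"op": "servo_tool", "data": {"plan": [[0,0,0,0,0,0,0.6],[0,0,0,0,0,0,0.45],[0,0,0,0,0,0,0.4],[0,0,-15,0,0,0,0.4],[0,0,-50,0,0,0,0.4],[0,0,-95,0,0,0,0.3],[0,0,-120,0,0,0,0.3],[0,0,-120,0,0,0,0.25]]}}

```text
t: 13.35
tcp_pos: [0.5241, 0.1634, 0.1661]
ee_rot: [[0.993, -0.115, 0.008], [-0.115, -0.993, 0.003], [0.007, -0.004, -1.0]]
ft_force: [0.3, 0.0, -0.9]
opening: 0.0644
grip_force: 0.0
```

```bash
python3 wl.py w8 chisel_6 .04; python3 mv.py .4868 -.3018 .085 -3.7
```

```text
13.35 [0.5241 0.1634 0.1661]
(0.71, [102.8, 244.8], [0.502, 0.3598])
(0.68, [238.8, 198.5], [0.5301, 0.2346])
(0.69, [0.5663, 0.1576], -6.59, 'ends', [0.4268, 0.1737], [0.6647, 0.1462], 9825)
(0.65, [0.5756, 0.2274], -6.42, 'ends', [0.4422, 0.2424], [0.6727, 0.2164], 7754)
(0.18, [0.5479, 0.0699], -3.68, 'ends', [0.421, 0.078], [0.6116, 0.0658], 12283)
[0.5209 0.1622 0.1611] [ 19.6 464.8  76.3] [ 0.02  0.03 -2.91]
```

Emit:
{"op": "servo_tool", "data": {"plan": [[2,45,0,0,0,-0.5,0.25],[4,92,0,0,0,-1,0.25],[6,139,0,0,0,-1.5,0.25],[8,186,0,0,0,-2,0.25],[10,233,0,0,0,-2.5,0.25],[12,280,0,0,0,-3,0.25],[14,326,10,0,0,-3,0.25],[16,372,20,0,0,-3,0.25]]}}

```text
t: 14.3
tcp_pos: [0.4932, -0.2105, 0.14]
ee_rot: [[0.998, -0.063, -0.002], [-0.063, -0.998, 0.001], [-0.002, -0.001, -1.0]]
ft_force: [1.1, -0.2, 0.7]
opening: 0.064
grip_force: 0.0
```

```bash
python3 mv.py .488 -.302 .085 -3.7
```

```text
[ 0.4932 -0.2105  0.14  ] [ 0.6 91.6 54.9] [-0.03  0.1   0.1 ]
```

Emit:
{"op": "servo_tool", "data": {"plan": [[0,45,5,0,0,0,0.25],[0,91,20,0,0,0,0.25],[0,91,55,0,0,0,0.25],[0,91,55,0,0,0,0.25],[0,91,55,0,0,0,0.25]]}}

```text
t: 14.8
tcp_pos: [0.4878, -0.2983, 0.0851]
ee_rot: [[0.998, -0.062, -0.003], [-0.062, -0.998, 0.002], [-0.003, -0.002, -1.0]]
ft_force: [-0.0, -0.1, 0.7]
opening: 0.0639
grip_force: 0.0
```

```bash
python3 wl.py w9; python3 mv.py .488 -.302 .017 -3.7
```

```text
14.8 [ 0.4878 -0.2983  0.0851]
(0.82, [328.8, 220.9], [0.4878, -0.3012])
(0.68, [465.2, 195.8], [0.4999, -0.3897])
(0.84, [0.4927, -0.302], -4.15, 'ends', [0.3913, -0.2947], [0.6148, -0.3109], 9365)
(0.8, [0.5145, -0.3917], -5.24, 'ends', [0.411, -0.3822], [0.6089, -0.4003], 11770)
[ 0.4898 -0.2989  0.0874] [-1.7  3.2 70.4] [ 0.01 -0.09  0.2 ]
```

Emit:
{"op": "servo_tool", "data": {"plan": [[-1,2,35,0,0,0.3,0.25],[-1,2,60,0,0,0.3,0.25],[-1,2,70,0,0,0.3,0.25],[-1,2,70,0,0,0.3,0.6],[-1,2,70,0,0,0.3,1],[-1,2,70,0,0,0.3,1],[-1,2,70,0,0,0.3,1],[-1,2,70,0,0,0.3,1]]}}

```text
t: 15.75
tcp_pos: [0.4888, -0.3022, 0.018]
ee_rot: [[0.998, -0.068, 0.003], [-0.068, -0.998, -0.001], [0.003, 0.001, -1.0]]
ft_force: [-0.6, 1.5, 6.2]
opening: 0.0247
grip_force: 59.7
```

```bash
python3 mv.py .546 .3714 .15 -6.6
```

```text
[ 0.4888 -0.3022  0.018 ] [  11.5 -675.8 -132.7] [ 0.06 -0.15  2.7 ]
```

Emit:
{"op": "servo_tool", "data": {"plan": [[0,0,-35,0,0,0,1],[0,0,-80,0,0,0,1],[0,-20,-120,0,0,0,1],[1,-66,-132,0,0,0.5,1],[2,-113,-132,0,0,1,1],[3,-160,-132,0,0,1.5,1],[4,-207,-132,0,0,2,1],[5,-254,-132,0,0,2.7,1]]}}

```text
t: 16.55
tcp_pos: [0.51, -0.0469, 0.1492]
ee_rot: [[0.993, -0.116, 0.002], [-0.116, -0.993, -0.0], [0.002, -0.0, -1.0]]
ft_force: [-0.7, 0.3, -0.3]
opening: 0.024
grip_force: 59.4
```

Emit:
{"op": "servo_tool", "data": {"plan": [[1,-46,0,0,0,0,1],[2,-92,0,0,0,0,1],[3,-138,0,0,0,0,1],[4,-184,0,0,0,0,1],[5,-230,0,0,0,0,1],[6,-276,0,0,0,0,1],[7,-322,0,0,0,0,1],[7,-368,0,0,0,0,1]]}}

```text
t: 17.35
tcp_pos: [0.5594, 0.3179, 0.149]
ee_rot: [[0.993, -0.115, 0.001], [-0.115, -0.993, 0.0], [0.001, -0.0, -1.0]]
ft_force: [1.1, -0.7, -1.7]
opening: 0.0247
grip_force: 59.4
```

```bash
python3 mv.py .546 .3714 .1 -6.6
```

```text
[0.5594 0.3179 0.149 ] [-19.5 -51.6  49. ] [-0.02 -0.06 -0.02]
```

Emit:
{"op": "servo_tool", "data": {"plan": [[-19,-40,0,0,0,0,1],[-19,-51,0,0,0,0,1],[-19,-51,0,0,0,0,1],[-19,-51,40,0,0,0,1],[-19,-51,75,0,0,0,1],[-19,-51,87,0,0,0,1],[-19,-51,87,0,0,0,1],[-19,-51,87,0,0,0,1]]}}

```text
t: 18.15
tcp_pos: [0.5474, 0.3686, 0.0628]
ee_rot: [[0.993, -0.116, 0.002], [-0.116, -0.993, 0.001], [0.002, -0.001, -1.0]]
ft_force: [1.2, -0.3, -0.3]
opening: 0.0246
grip_force: 59.4
```

```bash
python3 wl.py w10 chisel_6 .04; python3 mv.py .546 .3714 .043 -6.6
```

```text
18.15 [0.5474 0.3686 0.0628]
(0.88, [323.7, 276.7], [0.5345, 0.3706])
(0.78, [582.5, 257.0], [0.531, 0.2343])
(0.91, [0.556, 0.368], -6.86, 'ends', [0.4653, 0.379], [0.6643, 0.355], 14534)
(0.73, [0.5404, 0.2317], -4.0, 'ends', [0.4321, 0.2393], [0.6483, 0.2242], 18712)
[0.5474 0.3696 0.0633] [-1.7 -1.6 20.3] [-0.13 -0.14 -0.03]
```

View pics/w10.png

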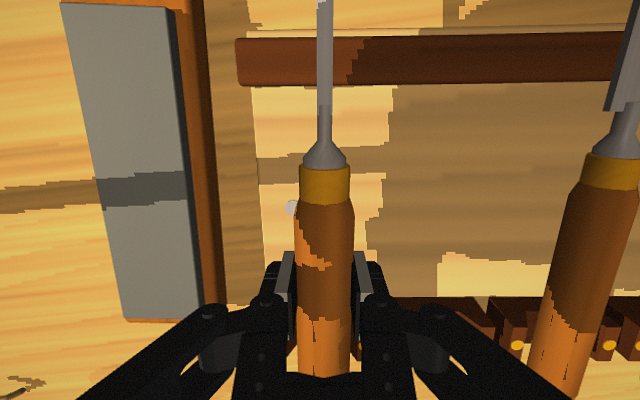

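Cradle c's dowels (517 and 610, mid 563) and a's right dowel (about 361) put cradle a near column 318. The chisel is at 324, so it needs about 3 mm to the left.

Emit:
{"op": "servo_tool", "data": {"plan": [[-1,-3,8,0,0,0,1],[-1,-3,14,0,0,0,1],[-1,-3,18,0,0,0,1],[-1,-3,20,0,0,0,1],[-1,-3,20,0,0,0,1]]}}

```text
t: 18.8
tcp_pos: [0.545, 0.3721, 0.0421]
ee_rot: [[0.993, -0.115, -0.001], [-0.115, -0.993, -0.001], [-0.001, 0.001, -1.0]]
ft_force: [-4.4, -2.6, 9.8]
opening: 0.024
grip_force: 60.7
```

Emit:
{"op": "servo_tool", "data": {"plan": [[0,0,0,0,0,0,0.6],[0,0,0,0,0,0,0.45],[0,0,0,0,0,0,0.45],[0,0,-15,0,0,0,0.45],[0,0,-50,0,0,0,0.4],[0,0,-95,0,0,0,0.3],[0,0,-120,0,0,0,0.3],[0,0,-120,0,0,0,0.25]]}}

```text
t: 19.6
tcp_pos: [0.5481, 0.374, 0.1672]
ee_rot: [[0.993, -0.115, 0.007], [-0.115, -0.993, 0.006], [0.007, -0.006, -1.0]]
ft_force: [1.4, -0.5, -0.1]
opening: 0.0642
grip_force: 0.0
```

```bash
python3 wl.py w11 chisel_6 .04; python3 mv.py .499 -.390 .085 -5.5
```

```text
19.6 [0.5481 0.374  0.1672]
(0.86, [496.4, 197.5], [0.5303, 0.2332])
(0.75, [585.1, 199.7], [0.5202, 0.1615])
(0.56, [325.4, 200.7], [0.5436, 0.3742])
(0.97, [0.5613, 0.2291], -6.53, 'ends', [0.4367, 0.2433], [0.6717, 0.2164], 10044)
(0.94, [0.5542, 0.1596], -5.09, 'ends', [0.4257, 0.1711], [0.6635, 0.1499], 11293)
(0.91, [0.5517, 0.3717], -6.86, 'ends', [0.4499, 0.384], [0.6887, 0.3552], 6179)
[0.5451 0.3717 0.1612] [ 41.8 762.   76.5] [ 0.03  0.02 -1.1 ]
```

View pics/w11.png

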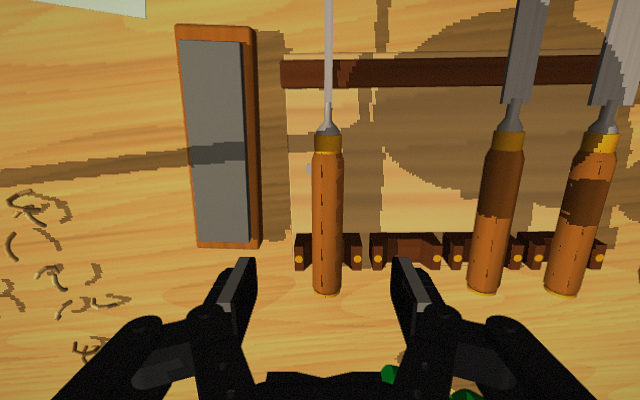

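The 6 mm chisel lies in cradle a: the handle is at column 328 and a's dowels are at 299 and 358. c and d are undisturbed. Next is the 13 mm.

Emit:
{"op": "servo_tool", "data": {"plan": [[5,46,0,0,0,0,0.25],[7,93,0,0,0,0,0.25],[9,140,0,0,0,0,0.25],[12,187,0,0,0,0,0.25],[14,234,0,0,0,0,0.25],[16,281,0,0,0,0,0.25],[18,328,0,0,0,0,0.25],[20,375,0,0,0,0,0.25]]}}

```text
t: 20.55
tcp_pos: [0.5207, -0.0047, 0.1601]
ee_rot: [[0.993, -0.115, -0.003], [-0.115, -0.993, -0.0], [-0.002, 0.0, -1.0]]
ft_force: [0.8, -0.3, 0.1]
opening: 0.0642
grip_force: 0.0
```

Emit:
{"op": "servo_tool", "data": {"plan": [[3,47,0,0,0,0,0.25],[6,94,0,0,0,0,0.25],[9,141,0,0,0,0,0.25],[12,188,0,0,0,-1,0.25],[14,235,0,0,0,-1,0.25],[16,282,0,0,0,-1,0.25],[18,328,10,0,0,-1,0.25],[20,370,20,0,0,-1,0.25]]}}

```text
t: 21.35
tcp_pos: [0.4981, -0.3747, 0.1399]
ee_rot: [[0.995, -0.099, -0.002], [-0.099, -0.995, 0.001], [-0.002, -0.0, -1.0]]
ft_force: [0.5, -0.7, 0.3]
opening: 0.0642
grip_force: 0.0
```

```bash
python3 mv.py .499 -.390 .085 -5.5
```

```text
[ 0.4981 -0.3747  0.1399] [ 2.5 15.2 54.9] [-0.02  0.1  -0.16]
```

Emit:
{"op": "servo_tool", "data": {"plan": [[2,15,20,0,0,0,0.25],[2,15,55,0,0,0,0.25],[2,15,55,0,0,0,0.25],[2,15,55,0,0,0,0.25]]}}

```text
t: 21.75
tcp_pos: [0.4993, -0.3865, 0.0853]
ee_rot: [[0.995, -0.097, -0.003], [-0.097, -0.995, 0.002], [-0.003, -0.002, -1.0]]
ft_force: [-0.1, 0.6, 0.4]
opening: 0.0641
grip_force: 0.0
```

```bash
python3 wl.py w12; python3 mv.py .499 -.390 .017 -5.5
```

```text
21.75 [ 0.4993 -0.3865  0.0853]
(0.56, [327.0, 218.4], [0.501, -0.3883])
(0.59, [0.5174, -0.3914], -5.96, 'ends', [0.4047, -0.3796], [0.626, -0.4027], 10632)
[ 0.5011 -0.3877  0.0878] [-2.   2.4 70.8] [ 0.05 -0.11 -0.05]
```

Emit:
{"op": "servo_tool", "data": {"plan": [[-1,2,35,0,0,0.3,0.25],[-1,2,60,0,0,0.3,0.25],[-1,2,70,0,0,0.3,0.25],[-1,2,70,0,0,0.3,0.6],[-1,2,70,0,0,0.3,1],[-1,2,70,0,0,0.3,1],[-1,2,70,0,0,0.3,1],[-1,2,70,0,0,0.3,1]]}}

```text
t: 22.7
tcp_pos: [0.5001, -0.3905, 0.0183]
ee_rot: [[0.995, -0.103, 0.003], [-0.103, -0.995, -0.002], [0.003, 0.002, -1.0]]
ft_force: [-1.4, 0.0, 6.5]
opening: 0.0246
grip_force: 59.7
```

```bash
python3 mv.py .538 .3025 .15 -6.6
```

```text
[ 0.5001 -0.3905  0.0183] [ -33.3 -693.  -132.9] [ 0.09 -0.16  0.69]
```

Emit:
{"op": "servo_tool", "data": {"plan": [[0,0,-35,0,0,0,1],[0,0,-80,0,0,0,1],[-1,-20,-120,0,0,0,1],[-4,-66,-132,0,0,0.5,1],[-7,-113,-132,0,0,0.7,1],[-9,-160,-132,0,0,0.7,1],[-11,-207,-132,0,0,0.7,1],[-13,-254,-132,0,0,0.7,1]]}}

```text
t: 23.5
tcp_pos: [0.512, -0.1339, 0.1491]
ee_rot: [[0.993, -0.115, 0.001], [-0.115, -0.993, -0.0], [0.001, 0.0, -1.0]]
ft_force: [0.8, -0.1, -1.3]
opening: 0.0246
grip_force: 59.5
```

Emit:
{"op": "servo_tool", "data": {"plan": [[-2,-46,0,0,0,0,1],[-4,-92,0,0,0,0,1],[-6,-138,0,0,0,0,1],[-8,-184,0,0,0,0,1],[-10,-230,0,0,0,0,1],[-12,-276,0,0,0,0,1],[-14,-322,0,0,0,0,1],[-16,-368,0,0,0,0,1]]}}

```text
t: 24.3
tcp_pos: [0.5385, 0.2336, 0.149]
ee_rot: [[0.993, -0.115, 0.001], [-0.115, -0.993, 0.0], [0.001, -0.0, -1.0]]
ft_force: [1.8, 0.0, -1.2]
opening: 0.0244
grip_force: 59.5
```

```bash
python3 mv.py .538 .3025 .063 -6.6
```

```text
[0.5385 0.2336 0.149 ] [ -8.5 -68.3  86. ] [-0.02 -0.06 -0.01]
```

Emit:
{"op": "servo_tool", "data": {"plan": [[-8,-40,0,0,0,0,1],[-8,-68,0,0,0,0,1],[-8,-68,0,0,0,0,1],[-8,-68,40,0,0,0,1],[-8,-68,75,0,0,0,1],[-8,-68,86,0,0,0,1],[-8,-68,86,0,0,0,1],[-8,-68,86,0,0,0,1]]}}

```text
t: 25.1
tcp_pos: [0.5395, 0.3004, 0.0638]
ee_rot: [[0.993, -0.116, 0.002], [-0.116, -0.993, 0.001], [0.002, -0.001, -1.0]]
ft_force: [-0.1, -0.5, 0.2]
opening: 0.0244
grip_force: 59.4
```

```bash
python3 wl.py w13 chisel_6 .04; python3 mv.py .538 .3025 .043 -6.6
```

```text
25.1 [0.5395 0.3004 0.0638]
(0.79, [452.1, 254.4], [0.5316, 0.2332])
(0.71, [586.0, 261.2], [0.5197, 0.1632])
(0.63, [187.2, 261.2], [0.5439, 0.3738])
(0.6, [326.4, 277.1], [0.5255, 0.301])
(0.84, [0.5598, 0.2985], -6.73, 'ends', [0.4562, 0.3108], [0.6565, 0.2871], 16903)
(0.84, [0.5357, 0.1623], -2.78, 'ends', [0.4225, 0.1678], [0.641, 0.1572], 19922)
(0.78, [0.576, 0.2271], -6.15, 'ends', [0.4316, 0.2426], [0.6485, 0.2193], 15548)
(0.67, [0.5745, 0.3696], -7.55, 'ends', [0.4475, 0.3865], [0.6645, 0.3577], 12276)
[0.5396 0.3008 0.0642] [-1.8 -1.4 21.2] [-0.11 -0.14 -0.02]
```

View pics/w13.png

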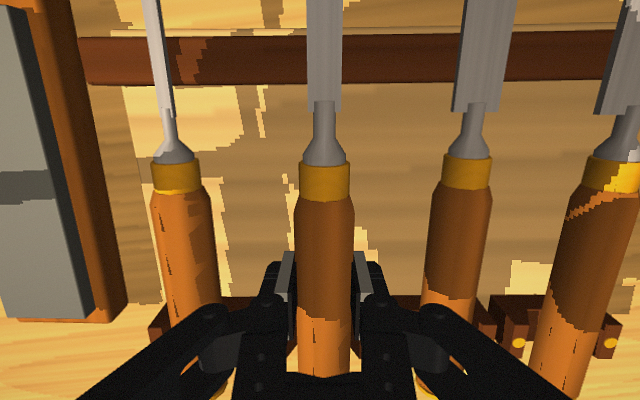

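Cradle d's dowels (518 and 610) put b at column 320, so I'll shift 2 mm left, lower and release. The fingers have room to open between the neighbouring handles.

Emit:
{"op": "servo_tool", "data": {"plan": [[-1,-2,8,0,0,0,1],[-1,-2,14,0,0,0,1],[-1,-2,18,0,0,0,1],[-1,-2,21,0,0,0,1],[-1,-2,21,0,0,0,1]]}}

```text
t: 25.75
tcp_pos: [0.5372, 0.3022, 0.0422]
ee_rot: [[0.993, -0.115, -0.001], [-0.115, -0.993, -0.001], [-0.001, 0.001, -1.0]]
ft_force: [-5.0, -2.7, 12.5]
opening: 0.0242
grip_force: 61.1
```

Emit:
{"op": "servo_tool", "data": {"plan": [[0,0,0,0,0,0,0.6],[0,0,0,0,0,0,0.5],[0,0,0,0,0,0,0.5],[0,0,-15,0,0,0,0.5],[0,0,-50,0,0,0,0.5],[0,0,-95,0,0,0,0.4],[0,0,-140,0,0,0,0.3],[0,0,-170,0,0,0,0.25]]}}

```text
t: 26.55
tcp_pos: [0.5387, 0.303, 0.2159]
ee_rot: [[0.993, -0.115, 0.004], [-0.115, -0.993, 0.002], [0.004, -0.003, -1.0]]
ft_force: [0.5, 0.4, -0.3]
opening: 0.0641
grip_force: 0.0
```

```bash
python3 wl.py w14 chisel_6 .04
```

```text
26.55 [0.5387 0.303  0.2159]
(0.97, [323.3, 181.9], [0.5368, 0.3044])
(0.89, [471.8, 181.9], [0.5202, 0.1611])
(0.86, [395.7, 180.3], [0.5303, 0.2342])
(0.55, [252.4, 181.0], [0.5456, 0.3729])
(0.91, [0.568, 0.1572], -6.54, 'ends', [0.4273, 0.1733], [0.6731, 0.1451], 8491)
(0.85, [0.564, 0.2996], -6.73, 'ends', [0.4444, 0.3137], [0.6899, 0.2848], 5578)
(0.58, [0.5556, 0.3711], -6.67, 'ends', [0.4524, 0.3832], [0.6979, 0.3545], 4778)
(0.56, [0.569, 0.2283], -6.58, 'ends', [0.4388, 0.2433], [0.6817, 0.2153], 6621)
```

View pics/w14.png

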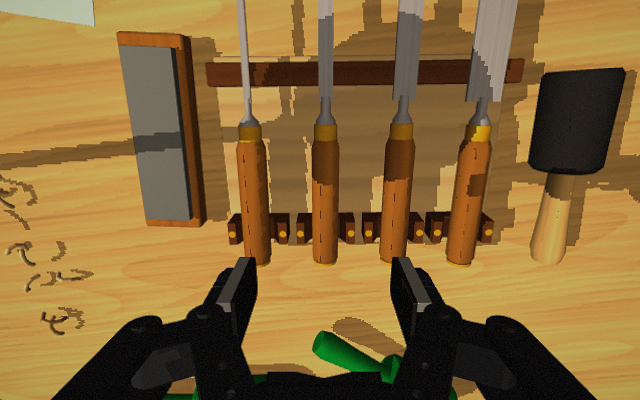

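All four chisels lie parallel in their cradles, with blades on the rail: 6, 13, 20 and 30 mm at columns 255, 325, 398 and 470, from the stone to the mallet. The robot is clear of everything.

```bash
python3 -c "
from workcell import robot
print(robot.finish_job())"
```

```text
the job is handed in; nothing more can be done
None
```

I laid the four chisels in the rest and handed the job in at about 27 s. From the mallet to the stone they run 30, 20, 13 and 6 mm; the last picture showed each one straight, with its handle in the groove and its blade on the rail.

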